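# Tare the scale with the empty bowl and weigh in the marzipan

### The arm

A 7-joint arm with a two-finger parallel gripper is mounted at the origin on the work surface. World frame = base frame: x ahead of the robot, y to its left, z up, the work surface at z = 0. Lengths are in m, angles in degrees, forces in N, time in s.
With the tool pointing down it reaches from about 0.425 to 0.875 m from the base axis. Payload 4.7 kg.
Tool frame: the origin (TCP) lies on the centre line of the jaws, within the pads' length; the fingertips stand 8 mm ahead of it and the grasp point (between the pads) lies 11 mm behind it; z points along the fingers, y is the direction in which the jaws open and shut (so a half turn about z gives the same grasp; the last joint's range is limited). The gripper opens to 87 mm and grips with 3 to 60 N. Pads are 19 mm wide; open, the fingers measure 117 mm over their backs; the gripper's body (75 mm by 190 mm) begins 51 mm behind the grasp point.
Start: joints at [67.156, 18.392, -4.016, 83.108, 1.295, 78.541, -3.26], TCP at [0.261, -0.595, 0.198] pointing down, gripper open.
Joint ranges: [-163.93, 163.93], [-17.29, 119.83], [-79.2, 71.16], [3.27, 140.29], [-89.18, 269.18], [5.43, 117.66], [-154.24, 154.24]. Speed limits (degrees/s): [147.25, 147.25, 180, 180, 180, 180, 180].

### API

Orientations are given as [roll, pitch, yaw] about the fixed x, y, z axes, in that order (R = Rz(yaw) Ry(pitch) Rx(roll)).
In Python, from cell import env gives the robot as it stands. The module is installed in compiled form; this text tells all that it offers.
- The arm moves only by the tool move_arm, never from a script. Its argument "steps" is a list of rows, each a list of 2 entries, a list of its own where there are three numbers: the shift along the tool's x, y, z in m, then the turn about the tool's z in rad. A call has 1 to 20 rows; each row is the pose to reach, as a shift and turn from the pose commanded when the call began, along the tool's axes at that moment; what a row does not reach only later rows make up. A row lasts 1/8 s, in which the tool goes at most 62.5 mm and 10.7 degrees, less where a joint would pass 70% of its speed; a pose out of reach is approached as far as the arm can. A call with a gripper value outside its range is refused whole. "hand" is the closure, from -1 (fully open) to 1 (shut), set as the call begins (left out, the last holds). The fingers move at their own pace and stop on an object; "squeeze" is the grip in N (left out, the last holds). Time passes only in rows, so rows that repeat a pose let the fingers close. It gives the time, the measured TCP pose, the force and the opening at its end, in the units of the state.
- env.get_obs(): the state, without advancing time (a new reading comes with each control period).
- env.read_camera(name): name is "scene" or "side" or "wrist"; returns (picture, depth): 384x512x3 uint8, red, green, blue; 384x512 float32, m along the optical axis (not along the pixel's ray), 0 where there is no reading.
- env.calibration(name): a dict with "intrinsics" (3x3 intrinsics, pixels), "D" ([k1, k2, p1, p2, k3] as OpenCV has them; the pictures are not rectified), "position" and "orientation" of the camera in the world; the wrist camera has in their place "mount" (4x4, takes a point from camera to tool coordinates, whose origin is the TCP and whose axes are the flange's). Camera axes: x right, y up, looking along -z (the intrinsics and any distortion apply to the point x, -y, -z); pixel columns grow to the right and rows downward; lengths in m; the calibration is good to about 2 mm. A picture is of the moment at which its call begins: read the wrist's pose just before it. calibration takes no time and is no camera call.
- env.sign_off(): hands the job in, once; it reports no verdict.
Trained networks look in the newest picture that a camera, given by its name, has taken for a name from the list of things; names that differ only in an ending like _2 or _b are one class to them, and where a whole thing is asked for, a point or a joint stands for the part that bears it (a point fixed in the world has none). Each returns a list of dicts, best first, with "conf" (0 to 1); they miss things now and then, are a little off and sometimes report something else, mostly with a low value. They report only what shows in the picture. A call takes as long as a camera call.
- env.cut_out(camera, query): "region" (384x512 bool, what is visible of it) and "uv" ([column, row] in pixels, amid what is visible of it).
The state is a dict: "time_s": time; "qpos": joint angles; "joint_velocities": joint speeds; "effort": joint torques, N m; "tool_pos": TCP position; "tool_rot": TCP orientation; "force": force on the tool from outside, world axes, zero at the start; "wrist_torque": the same for the moment, N m; "grip_width": finger opening in m.
Only numpy, scipy, OpenCV 4.12 (cv2) and the standard library are available. Lean on these libraries where they do the work, as an engineer would, in place of code of your own. Each camera call takes 0.05 s, during which the arm holds its last target. There are 200 camera calls.

### The job

One of the two bowls on the scales already has its marzipan balls, the other is empty. On the scale with the empty bowl, first press the orange tare button fully down, then pour all five balls from the blue cup into that empty bowl, and stand the cup upright on the green board again. Leave the other scale's button, both bowls, the knife and the rolling pin alone, and the balls of the earlier portion in their bowl.

Things in the scene. Friction and masses are not known exactly. Their poses are not given: they have to be found in the camera images.
- board: flat green cutting board fixed to the counter between the two scales, 360 (x) x 160 (y) x 8 mm thick; origin at the centre of its underside, so its top is 8 mm above the origin; x along its length, z up
- cup: open round blue plastic cup, 90 mm tall, outer diameter 58 mm at the foot and 70 mm at the rim, wall 3 mm, about 0.06 kg, standing on the board with five red balls in it; origin at the centre of its underside, z towards its mouth
- knife: flat white plastic modelling knife, about 125 mm long, 18 mm wide, 10 mm thick, lying on the board's far end; origin near its middle, on its underside, x along its length (bystander)
- pin: white rolling pin, 170 mm long, 30 mm diameter, lying crosswise on the counter beyond the board; origin under its middle, y along its length (bystander)
- scale_left: white bench scale, fixed: main housing 200 x 200 mm, top 50 mm above the counter, with a round metal pan (170 mm across, top at 54 mm); in front of it towards -x a lower console (to 158 mm before the centre, top at 34 mm) with a display and an orange tare button. It is the left-hand scale (seen from the robot, +y side). Origin on the counter under the pan's centre
- bowl_left: white bowl standing loose on the pan of the left-hand scale (seen from the robot, +y side): 140 mm across at the rim, 72 mm at the foot, 50 mm high (rim about 104 mm above the counter), wall 4 mm, 0.3 kg; origin at the centre of its underside. At the start one of the two bowls holds four red balls and the other is empty
- tare_left_top (a point): centre of the top face of the round orange tare button (32 mm across) on the console of the left-hand scale (seen from the robot, +y side); it is pressed straight down
- tare_left (a joint): travel of the tare button of the left-hand scale (seen from the robot, +y side), m: 0 = up, 0.006 = fully down (about 5 N); springs back
- scale_right: white bench scale, fixed: main housing 200 x 200 mm, top 50 mm above the counter, with a round metal pan (170 mm across, top at 54 mm); in front of it towards -x a lower console (to 158 mm before the centre, top at 34 mm) with a display and an orange tare button. It is the right-hand scale (seen from the robot, -y side). Origin on the counter under the pan's centre
- bowl_right: white bowl standing loose on the pan of the right-hand scale (seen from the robot, -y side): 140 mm across at the rim, 72 mm at the foot, 50 mm high (rim about 104 mm above the counter), wall 4 mm, 0.3 kg; origin at the centre of its underside. At the start one of the two bowls holds four red balls and the other is empty
- tare_right_top (a point): centre of the top face of the round orange tare button (32 mm across) on the console of the right-hand scale (seen from the robot, -y side); it is pressed straight down
- tare_right (a joint): travel of the tare button of the right-hand scale (seen from the robot, -y side), m: 0 = up, 0.006 = fully down (about 5 N); springs back
- ball0: red marzipan ball, 22 mm diameter, 10 g, in the cup at the start; origin at its centre
- ball1: red marzipan ball, 22 mm diameter, 10 g, in the cup at the start; origin at its centre
- ball2: red marzipan ball, 22 mm diameter, 10 g, in the cup at the start; origin at its centre
- ball3: red marzipan ball, 22 mm diameter, 10 g, in the cup at the start; origin at its centre
- ball4: red marzipan ball, 22 mm diameter, 10 g, in the cup at the start; origin at its centre
- done0: red marzipan ball, 22 mm diameter, 10 g, the earlier portion, lying at the start in one of the two bowls (either one); origin at its centre
- done1: red marzipan ball, 22 mm diameter, 10 g, the earlier portion, lying at the start in one of the two bowls (either one); origin at its centre
- done2: red marzipan ball, 22 mm diameter, 10 g, the earlier portion, lying at the start in one of the two bowls (either one); origin at its centre
- done3: red marzipan ball, 22 mm diameter, 10 g, the earlier portion, lying at the start in one of the two bowls (either one); origin at its centre

How it is judged (in metres and radians):
On the way, in this order (a step that is already met when the one before it is completed fails the run):
1. the tare button of the scale with the empty bowl is pressed down (at least 4.5 mm) (((horizontal distance between done0 and bowl_left above 0.1 m and value of joint tare_left above 0.0045 m) or (horizontal distance between done0 and bowl_right above 0.1 m and value of joint tare_right above 0.0045 m))), for 0.05 s.
2. the cup is tipped past 70 degrees above the empty bowl (its foot within 180 mm of the bowl's centre) (((horizontal distance between done0 and bowl_left above 0.1 m and angle between cup's own z axis and vertical above 1.22 rad and horizontal distance between cup and bowl_left below 0.18 m and height (world z) of cup above 0.09 m) or (horizontal distance between done0 and bowl_right above 0.1 m and angle between cup's own z axis and vertical above 1.22 rad and horizontal distance between cup and bowl_right below 0.18 m and height (world z) of cup above 0.09 m))), for 0.05 s.
3. all five balls lie in that bowl (((horizontal distance between done0 and bowl_left above 0.1 m and (horizontal distance between ball0 and bowl_left below 0.064 m and z of ball0 in the frame of bowl_left between 0.002 and 0.055 m) and (horizontal distance between ball1 and bowl_left below 0.064 m and z of ball1 in the frame of bowl_left between 0.002 and 0.055 m) and (horizontal distance between ball2 and bowl_left below 0.064 m and z of ball2 in the frame of bowl_left between 0.002 and 0.055 m) and (horizontal distance between ball3 and bowl_left below 0.064 m and z of ball3 in the frame of bowl_left between 0.002 and 0.055 m) and (horizontal distance between ball4 and bowl_left below 0.064 m and z of ball4 in the frame of bowl_left between 0.002 and 0.055 m)) or (horizontal distance between done0 and bowl_right above 0.1 m and (horizontal distance between ball0 and bowl_right below 0.064 m and z of ball0 in the frame of bowl_right between 0.002 and 0.055 m) and (horizontal distance between ball1 and bowl_right below 0.064 m and z of ball1 in the frame of bowl_right between 0.002 and 0.055 m) and (horizontal distance between ball2 and bowl_right below 0.064 m and z of ball2 in the frame of bowl_right between 0.002 and 0.055 m) and (horizontal distance between ball3 and bowl_right below 0.064 m and z of ball3 in the frame of bowl_right between 0.002 and 0.055 m) and (horizontal distance between ball4 and bowl_right below 0.064 m and z of ball4 in the frame of bowl_right between 0.002 and 0.055 m)))), for 0.2 s.
At the end, for the whole second after the job is handed in: All five balls from the cup lie in the bowl that was empty and the four earlier balls in the other bowl; both bowls are upright; the cup stands at rest, upright within 0.08 rad, its foot's centre on the green board and its underside within 3 mm of the board's top (((horizontal distance between done0 and bowl_left above 0.1 m and (horizontal distance between ball0 and bowl_left below 0.064 m and z of ball0 in the frame of bowl_left between 0.002 and 0.055 m) and (horizontal distance between ball1 and bowl_left below 0.064 m and z of ball1 in the frame of bowl_left between 0.002 and 0.055 m) and (horizontal distance between ball2 and bowl_left below 0.064 m and z of ball2 in the frame of bowl_left between 0.002 and 0.055 m) and (horizontal distance between ball3 and bowl_left below 0.064 m and z of ball3 in the frame of bowl_left between 0.002 and 0.055 m) and (horizontal distance between ball4 and bowl_left below 0.064 m and z of ball4 in the frame of bowl_left between 0.002 and 0.055 m) and (horizontal distance between done0 and bowl_right below 0.064 m and z of done0 in the frame of bowl_right between 0.002 and 0.055 m) and (horizontal distance between done1 and bowl_right below 0.064 m and z of done1 in the frame of bowl_right between 0.002 and 0.055 m) and (horizontal distance between done2 and bowl_right below 0.064 m and z of done2 in the frame of bowl_right between 0.002 and 0.055 m) and (horizontal distance between done3 and bowl_right below 0.064 m and z of done3 in the frame of bowl_right between 0.002 and 0.055 m)) or (horizontal distance between done0 and bowl_right above 0.1 m and (horizontal distance between ball0 and bowl_right below 0.064 m and z of ball0 in the frame of bowl_right between 0.002 and 0.055 m) and (horizontal distance between ball1 and bowl_right below 0.064 m and z of ball1 in the frame of bowl_right between 0.002 and 0.055 m) and (horizontal distance between ball2 and bowl_right below 0.064 m and z of ball2 in the frame of bowl_right between 0.002 and 0.055 m) and (horizontal distance between ball3 and bowl_right below 0.064 m and z of ball3 in the frame of bowl_right between 0.002 and 0.055 m) and (horizontal distance between ball4 and bowl_right below 0.064 m and z of ball4 in the frame of bowl_right between 0.002 and 0.055 m) and (horizontal distance between done0 and bowl_left below 0.064 m and z of done0 in the frame of bowl_left between 0.002 and 0.055 m) and (horizontal distance between done1 and bowl_left below 0.064 m and z of done1 in the frame of bowl_left between 0.002 and 0.055 m) and (horizontal distance between done2 and bowl_left below 0.064 m and z of done2 in the frame of bowl_left between 0.002 and 0.055 m) and (horizontal distance between done3 and bowl_left below 0.064 m and z of done3 in the frame of bowl_left between 0.002 and 0.055 m))) and angle between each of cup, bowl_left, bowl_right's own z axis and vertical below 0.08 rad and z of cup in the frame of board between 0.005 and 0.011 m and x of cup in the frame of board between -0.18 and 0.18 m and y of cup in the frame of board between -0.08 and 0.08 m and linear speed of cup below 0.02 m/s); the robot touches nothing.
It fails at once if the tare button of the scale with the already filled bowl is pressed (over 3 mm) ((horizontal distance between done0 and bowl_left above 0.1 m and value of joint tare_right above 0.003 m) or (horizontal distance between done0 and bowl_right above 0.1 m and value of joint tare_left above 0.003 m)).
It fails at once if a bowl is shifted or lifted more than 30 mm (distance of any of bowl_left, bowl_right from where it was at the start of the episode above 0.03 m).
It fails at once if the knife or the rolling pin is moved more than 30 mm (distance of any of knife, pin from where it was at the start of the episode above 0.03 m).
It also fails if it takes over 64 s, if anything falls off the work surface, if the arm or the gripper's body presses on something with over 40 N, if the wrist force passes 120 N, or if a joint passes its speed limit or range.

## Working session

There is one attempt and no reset: what is moved stays moved. The work goes in short steps, Python scripts to look and compute and a tool call to move; the robot and the scene stay as the last step left them, time stands still between calls to the robot, and variables do not carry over. Pictures are saved under pics/ and viewed, about 8 in all and at most 12, crops included, and the job is handed in when it is done.

Besides the shell and the picture viewer there is one more tool, called after "Emit:" in YAML: its name, and indented under it one key for each argument. move_arm: Moves the arm, as the interface text tells. Its arguments: {"type":"object","properties":{"steps":{"type":"array"},"hand":{"type":"number"},"squeeze":{"type":"number"}},"required":["steps"]}

```bash
mkdir -p pics; cat > h.py <<'E'
import numpy as np, cv2
from cell import env
from scipy.spatial.transform import Rotation as R
def rot(o):
    o=np.array(o,float)
    if o.shape==(3,3): return o
    if o.size==4: return R.from_quat(o).as_matrix()
    return R.from_euler('xyz',o,degrees=True).as_matrix()
def world(cam,uv,d):
    c=env.calibration(cam)
    p=cv2.undistortPoints(np.array(uv,float).reshape(-1,1,2),np.array(c['intrinsics'],float),np.array(c['D'],float)).reshape(-1,2)
    d=np.asarray(d,float).reshape(-1)
    P=np.c_[p[:,0]*d,-p[:,1]*d,-d]
    if 'mount' in c:
        s=env.get_obs(); M=np.array(c['mount']); P=P@M[:3,:3].T+M[:3,3]
        return P@rot(s['tool_rot']).T+np.array(s['tool_pos'])
    return P@rot(c['orientation']).T+np.array(c['position'])
def region(cam,dep,m):
    v,u=np.nonzero(m&(dep>0)); return world(cam,np.c_[u,v],dep[v,u])
E
python3 - <<'E'
from h import *
s=env.get_obs(); print(s)
print({k:v for k,v in env.calibration('scene').items()})
ims=[]
for c in ['scene','side']:
    im,d=env.read_camera(c); cv2.imwrite(f'pics/{c}0.png',im[...,::-1])
    for q in ['cup','bowl_left','tare_left_top','ball0','board','knife','pin']:
        for r in env.cut_out(c,q):
            if r['conf']<.3: continue
            P=region(c,d,r['region'])
            if len(P): print(c,q,round(r['conf'],2),np.round(r['uv']),len(P),'med',np.median(P,0).round(3),'min',np.percentile(P,2,axis=0).round(3),'max',np.percentile(P,98,axis=0).round(3))
E
```

```text
{'time_s': 0.0, 'qpos': array([67.15477869, 18.43852348, -4.01532053, 83.17379276,  1.29445451,
       78.54100106, -3.25976306]), 'joint_velocities': array([-0.01471105, -0.07551116, -0.00719118, -0.04583532,  0.06536337,
        0.00350134, -0.04306947]), 'effort': array([-5.31927362e-04, -4.91290998e+01, -4.03769799e-01, -3.12535357e+01,
       -6.38032285e-02,  4.36724047e-02,  1.41085875e-04]), 'tool_pos': array([ 0.26049283, -0.59487164,  0.19667732]), 'tool_rot': array([-1.79891893e+02,  5.25771232e-03,  2.36548792e+01]), 'force': array([ 0.50812519, -0.20254723,  0.6949758 ]), 'wrist_torque': array([-0.01214558,  0.00282323,  0.05958105]), 'grip_width': 0.08695651507303455}
{'intrinsics': array([[404.83180715,   0.        , 251.59188775],
       [  0.        , 404.83180715, 193.65134661],
       [  0.        ,   0.        ,   1.        ]]), 'D': array([-0.0754686,  0.       ,  0.       ,  0.       ,  0.       ]), 'position': array([0.93438628, 0.510587  , 0.97233237]), 'orientation': array([ 3.48832897e+01, -2.53804582e-02,  1.48676078e+02])}
scene cup 0.89 [300. 182.] 729 me
[... 805 characters left out ...]
 -0.032  0.01 ] max [0.495 0.034 0.099]
side cup 0.66 [272. 204.] 244 med [ 0.653 -0.017  0.017] min [ 0.589 -0.023  0.011] max [ 0.704 -0.003  0.02 ]
side bowl_left 0.62 [200. 137.] 1238 med [0.607 0.301 0.087] min [0.541 0.206 0.061] max [0.666 0.336 0.105]
side ball0 0.56 [177. 167.] 2662 med [0.519 0.195 0.039] min [0.444 0.166 0.013] max [0.693 0.366 0.056]
side board 0.6 [218. 226.] 6286 med [ 0.517 -0.027  0.009] min [ 0.358 -0.085  0.005] max [0.704 0.07  0.011]
side board 0.35 [239. 325.] 331 med [ 0.422 -0.29   0.056] min [ 0.409 -0.302  0.047] max [ 0.436 -0.274  0.058]
side knife 0.69 [267. 206.] 256 med [ 0.649 -0.017  0.017] min [ 0.589 -0.023  0.01 ] max [ 0.703 -0.002  0.02 ]
```

View pics/scene0.png

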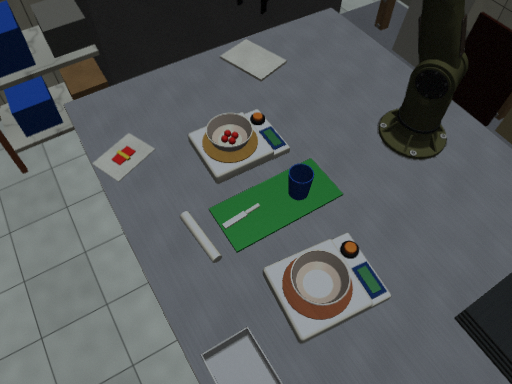

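View pics/side0.png

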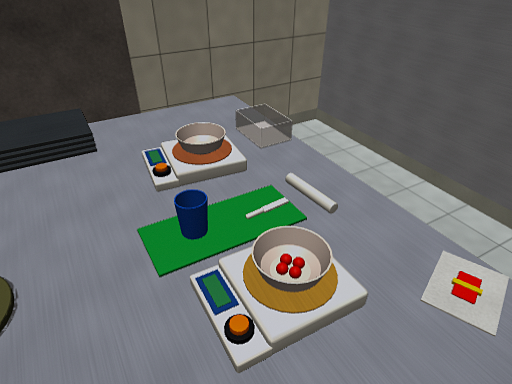

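```bash
cat > m.py <<'E'
from h import *
def circ(P):
    A=np.c_[2*P[:,:2],np.ones(len(P))]; s=np.linalg.lstsq(A,(P[:,:2]**2).sum(1),rcond=None)[0]
    return s[:2].round(4),np.sqrt(s[2]+s[0]**2+s[1]**2).round(4)
if __name__=='__main__':
  for c in ['scene','side']:
    im,d=env.read_camera(c); hsv=cv2.cvtColor(im,cv2.COLOR_RGB2HSV)
    v,u=np.mgrid[:384,:512]; P=world(c,np.c_[u.ravel(),v.ravel()],d.ravel()).reshape(384,512,3)
    x,y,z=P[...,0],P[...,1],P[...,2]; ok=d>0
    m=ok&(hsv[...,0]>5)&(hsv[...,0]<20)&(hsv[...,1]>180)&(hsv[...,2]>130)&(x>.4)&(x<.53)&(y>.15)&(y<.36)&(z>.02)
    Q=P[m]; print(c,'orange',len(Q),Q.mean(0).round(4),Q.min(0).round(3),Q.max(0).round(3))
    m=ok&(z>.098)&(z<.112)&(np.hypot(x-.602,y-.27)<.09); print('bowl rim',m.sum(),circ(P[m]))
    m=ok&(z>.093)&(z<.104)&(np.hypot(x-.467,y)<.05); print('cup rim',m.sum(),circ(P[m]),P[m].min(0).round(3),P[m].max(0).round(3))
    m=ok&(z>.028)&(z<.044)&(x>.40)&(x<.495)&(y>.12)&(y<.42); print('console',m.sum(),np.percentile(P[m],[1,50,99],axis=0).round(3).tolist())
    m=ok&(z>.044)&(z<.052)&(x>.49)&(x<.72)&(y>.12)&(y<.42); print('housing',m.sum(),np.percentile(P[m],[1,99],axis=0).round(3).tolist())
    box=cv2.minAreaRect((P[m][:,:2]*1000).astype(np.float32)); print(box)
E
python3 m.py
```

```text
scene orange 81 [0.4727 0.2357 0.0562] [0.46  0.221 0.053] [0.485 0.249 0.062]
bowl rim 444 (array([0.6051, 0.2722]), np.float64(0.0662))
cup rim 117 (array([0.4666, 0.0019]), np.float64(0.0331)) [ 0.431 -0.033  0.093] [0.5   0.037 0.102]
console 1014 [[0.444, 0.189, 0.03], [0.475, 0.301, 0.036], [0.495, 0.384, 0.043]]
housing 2213 [[0.501, 0.171, 0.045], [0.709, 0.377, 0.052]]
((599.5706787109375, 273.7186279296875), (199.6652069091797, 212.16859436035156), 84.12263488769531)
side orange 88 [0.4892 0.2438 0.0563] [0.457 0.218 0.053] [0.53  0.299 0.059]
bowl rim 299 (array([0.6032, 0.2711]), np.float64(0.0666))
cup rim 223 (array([0.4644, 0.0011]), np.float64(0.0331)) [ 0.43  -0.034  0.093] [0.499 0.037 0.101]
console 568 [[0.439, 0.184, 0.029], [0.467, 0.273, 0.036], [0.494, 0.379, 0.042]]
housing 857 [[0.496, 0.166, 0.044], [0.701, 0.369, 0.052]]
((597.7982788085938, 269.7639465332031), (197.6874542236328, 206.77642822265625), 83.61717224121094)
```

Emit:
move_arm:
  steps:
    - [[0.398, -0.311, 0], -1.158]
    - [[0.398, -0.311, 0], -1.158]
    - [[0.398, -0.311, 0], -1.158]
    - [[0.398, -0.311, 0], -1.158]
    - [[0.398, -0.311, 0], -1.158]
    - [[0.398, -0.311, 0], -1.158]
    - [[0.398, -0.311, 0], -1.158]
    - [[0.398, -0.311, 0], -1.158]
    - [[0.532, -0.674, 0.05], -1.158]
    - [[0.532, -0.674, 0.05], -1.158]
    - [[0.532, -0.674, 0.05], -1.158]
    - [[0.532, -0.674, 0.05], -1.158]
    - [[0.532, -0.674, 0.05], -1.158]
    - [[0.532, -0.674, 0.05], -1.158]
    - [[0.532, -0.674, 0.05], -1.158]
    - [[0.532, -0.674, 0.05], -1.158]
    - [[0.532, -0.674, 0.05], -1.158]
  hand: 1
  squeeze: 10

```text
time_s: 3.02
tool_pos: [0.4782, 0.2337, 0.1477]
tool_rot: [180.0, 0.1, 89.9]
force: [0.9, -0.5, -0.2]
grip_width: 0.0004
```

Emit:
move_arm:
  steps:
    - [[0.001, -0.004, 0.05], 0]
    - [[0.001, -0.004, 0.075], 0]
    - [[0.001, -0.004, 0.082], 0]
    - [[0.001, -0.004, 0.087], 0]
    - [[0.001, -0.004, 0.089], 0]

```text
time_s: 3.65
tool_pos: [0.4746, 0.2363, 0.0596]
tool_rot: [179.9, -0.0, 90.0]
force: [0.1, 0.5, -0.2]
grip_width: 0.0004
```

Emit:
move_arm:
  steps:
    - [[0, 0, 0.002], 0]
    - [[0, 0, 0.004], 0]
    - [[0, 0, 0.004], 0]

```text
time_s: 4.03
tool_pos: [0.4737, 0.2364, 0.0548]
tool_rot: [180.0, 0.0, 90.0]
force: [0.4, 0.3, -0.7]
grip_width: 0.0005
```

```bash
python3 - <<'E'
from h import *
a,_=env.read_camera('side'); b,_=env.read_camera('scene')
A=cv2.resize(a[110:240,90:260],None,fx=2.3,fy=2.3,interpolation=cv2.INTER_CUBIC);B=cv2.resize(b[200:330,270:440],None,fx=2.3,fy=2.3,interpolation=cv2.INTER_CUBIC)
cv2.imwrite('pics/b1.png',np.hstack([A,B])[...,::-1]); print(env.get_obs()['force'])
E
```

```text
[-0.78755113  0.2109839   0.12365613]
```

View pics/b1.png

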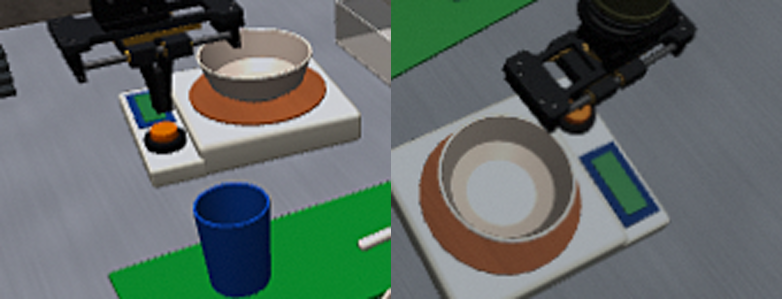

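```bash
python3 - <<'E'
from h import *
c='side'; im,d=env.read_camera(c); print(env.calibration(c))
for uv in [(162,157),(160,154),(162,150),(161,168),(160,173),(150,165),(205,134),(165,146)]:
    print(uv,im[uv[1],uv[0]],d[uv[1],uv[0]],world(c,[uv],[d[uv[1],uv[0]]])[0].round(4))
c='scene';im,d=env.read_camera(c)
for uv in [(346,252),(351,250),(349,244),(352,247)]:
    print(uv,im[uv[1],uv[0]],world(c,[uv],[d[uv[1],uv[0]]])[0].round(4))
E
```

```text
{'intrinsics': array([[357.95908412,   0.        , 254.48957117],
       [  0.        , 357.95908412, 194.89068048],
       [  0.        ,   0.        ,   1.        ]]), 'D': array([0.02048593, 0.        , 0.        , 0.        , 0.        ]), 'position': array([ 0.27369286, -0.59135691,  0.54142829]), 'orientation': array([ 54.49306016,  -0.19068304, -30.19492566])}
(162, 157) [6 3 0] 0.92179126 [0.4753 0.2249 0.0846]
(160, 154) [11  9 10] 0.9156378 [0.4718 0.2259 0.0938]
(162, 150) [1 2 3] 0.9156042 [0.4792 0.2285 0.1022]
(161, 168) [198  98   0] 0.93100697 [0.4668 0.22   0.0567]
(160, 173) [ 9 12 15] 0.93165064 [0.4609 0.2154 0.0458]
(150, 165) [ 52  75 116] 0.97885114 [0.4532 0.2809 0.0384]
(205, 134) [151 132 119] 1.0598494 [0.6351 0.3176 0.072 ]
(165, 146) [229 231 236] 1.0443931 [0.519  0.3452 0.0499]
(346, 252) [39 21 10] [0.4859 0.2383 0.0439]
(351, 250) [156 102  40] [0.4766 0.2437 0.0544]
(349, 244) [52 48 44] [0.4703 0.2277 0.0547]
(352, 247) [61 38 15] [0.484  0.2472 0.084 ]
```

Emit:
move_arm:
  steps:
    - [[0, 0, 0.006], 0]
    - [[0, 0, 0.012], 0]
    - [[0, 0, 0.016], 0]
    - [[0, 0, 0.02], 0]
    - [[0, 0, 0.02], 0]

```text
time_s: 4.85
tool_pos: [0.4734, 0.2363, 0.0343]
tool_rot: [-180.0, 0.0, 90.0]
force: [-0.4, -1.1, -0.1]
grip_width: 0.0007
```

```bash
python3 - <<'E'
from h import *
c='side'; im,d=env.read_camera(c)
for r in range(146,176,2):
    print(r,im[r,161],world(c,[(161,r)],[d[r,161]])[0].round(4))
E
```

```text
146 [1 3 4] [0.4792 0.2318 0.1121]
148 [16 17 18] [0.4771 0.2269 0.1091]
150 [7 5 9] [0.4767 0.2286 0.1028]
152 [10 10 10] [0.4755 0.227  0.0981]
154 [7 6 9] [0.4752 0.2294 0.0912]
156 [11 11 13] [0.4745 0.2303 0.0851]
158 [ 7  7 10] [0.4728 0.2267 0.0815]
160 [11 11 10] [0.4725 0.229  0.0745]
162 [8 7 8] [0.4712 0.2274 0.0697]
164 [0 3 9] [0.4702 0.2269 0.0642]
166 [197  95   0] [0.4699 0.2291 0.0572]
168 [200 100   0] [0.4666 0.2194 0.0571]
170 [113  41   0] [0.4663 0.2215 0.05  ]
172 [28 18 15] [0.4644 0.2175 0.0466]
174 [7 8 8] [0.4625 0.213  0.0436]
```

Emit:
move_arm:
  steps:
    - [[0, 0, 0.003], 0]
    - [[0, 0, 0.006], 0]
    - [[0, 0, 0.006], 0]

```text
time_s: 5.28
tool_pos: [0.474, 0.2366, 0.0289]
tool_rot: [180.0, -0.0, 90.0]
force: [1.7, -0.6, 3.3]
grip_width: 0.0004
```

Emit:
move_arm:
  steps:
    - [[0, 0, 0.002], 0]
    - [[0, 0, 0.004], 0]
    - [[0, 0, 0.004], 0]

```text
time_s: 5.65
tool_pos: [0.4741, 0.2365, 0.0256]
tool_rot: [180.0, 0.0, 90.0]
force: [-2.3, -1.3, 9.2]
grip_width: 0.0007
```

Emit:
move_arm:
  steps:
    - [[0, 0, 0.001], 0]
    - [[0, 0, 0.001], 0]

```text
time_s: 5.9
tool_pos: [0.4741, 0.2366, 0.0254]
tool_rot: [180.0, 0.1, 90.0]
force: [-3.9, -2.6, 16.4]
grip_width: 0.0005
```

Emit:
move_arm:
  steps:
    - [[0, 0, -0.06], 0]
    - [[0, 0, -0.12], 0]
    - [[-0.05, 0, -0.13], 0]
    - [[-0.14, -0.0085, -0.13], 0]
    - [[-0.14, -0.0085, -0.13], 0]
    - [[-0.14, -0.0085, -0.13], 0]
    - [[-0.14, -0.0085, -0.13], 0]
  hand: -1

```text
time_s: 6.78
tool_pos: [0.465, 0.0974, 0.1535]
tool_rot: [-180.0, -0.0, 90.1]
force: [0.0, -0.5, -0.6]
grip_width: 0.0623
```

```bash
python3 - <<'E'
from h import *
s=env.get_obs();print(s['tool_pos'],s['grip_width'])
a,d=env.read_camera('side')
v,u=np.mgrid[:384,:512]; P=world('side',np.c_[u.ravel(),v.ravel()],d.ravel()).reshape(384,512,3)
tp=s['tool_pos']
m=(d>0)&(np.abs(P[...,0]-tp[0])<.12)&(np.abs(P[...,1]-tp[1])<.06)&(P[...,2]>.12)
Q=P[m];print(len(Q))
for z in np.arange(.12,.3,.01):
    q=Q[(Q[:,2]>=z)&(Q[:,2]<z+.01)]
    if len(q): print(round(z,2),len(q),q.min(0).round(3),q.max(0).round(3))
cv2.imwrite('pics/b2.png',a[...,::-1])
E
```

```text
[0.46495609 0.09742453 0.1534968 ] 0.06229475818912596
6993
0.17 5 [0.427 0.086 0.179] [0.505 0.091 0.18 ]
0.18 55 [0.425 0.084 0.18 ] [0.505 0.108 0.19 ]
0.19 59 [0.425 0.084 0.19 ] [0.505 0.108 0.2  ]
0.2 53 [0.423 0.083 0.201] [0.506 0.106 0.21 ]
0.21 70 [0.421 0.084 0.21 ] [0.509 0.106 0.22 ]
0.22 87 [0.419 0.082 0.22 ] [0.509 0.109 0.23 ]
0.23 69 [0.417 0.083 0.23 ] [0.514 0.108 0.24 ]
0.24 31 [0.379 0.071 0.24 ] [0.544 0.107 0.25 ]
0.25 227 [0.377 0.056 0.25 ] [0.551 0.135 0.26 ]
0.26 474 [0.379 0.056 0.26 ] [0.552 0.125 0.27 ]
0.27 424 [0.371 0.057 0.27 ] [0.557 0.124 0.28 ]
0.28 554 [0.369 0.057 0.28 ] [0.559 0.132 0.29 ]
0.29 813 [0.37  0.057 0.29 ] [0.559 0.134 0.3  ]
```

View pics/b2.png

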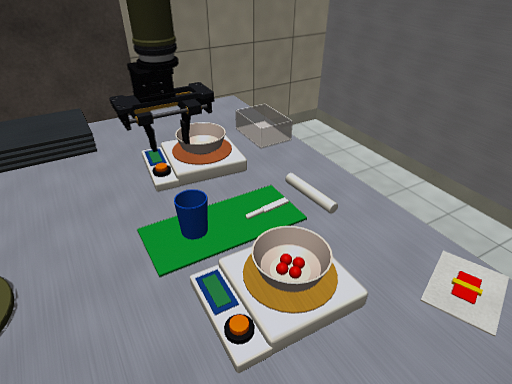

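Emit:
move_arm:
  steps:
    - [[-0.05, 0, 0], 0]
    - [[-0.096, 0, 0], 0]
    - [[-0.096, 0, 0.03], 0]
    - [[-0.096, 0, 0.08], 0]
    - [[-0.096, 0, 0.12], 0]
    - [[-0.096, 0, 0.133], 0]
    - [[-0.096, 0, 0.133], 0]

```text
time_s: 7.7
tool_pos: [0.4651, 0.0015, 0.0206]
tool_rot: [-179.9, -0.1, 90.1]
force: [0.5, 0.3, -0.5]
grip_width: 0.0872
```

Emit:
move_arm:
  steps:
    - [[0, 0, 0], 0]
    - [[0, 0, 0], 0]
    - [[0, 0, 0], 0]
    - [[0, 0, 0], 0]
    - [[0, 0, 0], 0]
  hand: 1
  squeeze: 8

```text
time_s: 8.32
tool_pos: [0.4659, 0.0003, 0.0217]
tool_rot: [179.9, 0.0, 90.0]
force: [-1.9, -0.8, 7.3]
grip_width: 0.0688
```

Emit:
move_arm:
  steps:
    - [[0, 0, 0], 0]
    - [[0, 0, 0], 0]
    - [[0, 0, -0.008], 0]
    - [[0, 0, -0.016], 0]
    - [[0, 0, -0.016], 0]
  hand: 0.3

```text
time_s: 8.95
tool_pos: [0.4658, 0.0002, 0.0375]
tool_rot: [179.9, 0.0, 90.0]
force: [0.1, 0.3, -1.6]
grip_width: 0.0694
```

Emit:
move_arm:
  steps:
    - [[0, 0, 0], 0]
    - [[0, 0, 0], 0]
    - [[0, 0, 0], 0]
    - [[0, 0, 0], 0]
    - [[0, 0, -0.01], 0]
    - [[0, 0, -0.03], 0]
    - [[0, 0, -0.03], 0]
  hand: 1
  squeeze: 20

```text
time_s: 9.82
tool_pos: [0.4668, 0.0003, 0.0685]
tool_rot: [179.8, 0.1, 90.0]
force: [0.3, 0.1, -1.3]
grip_width: 0.0688
```

```bash
python3 - <<'E'
from h import *
a,_=env.read_camera('side'); b,_=env.read_camera('scene')
A=cv2.resize(a[60:270,110:310],None,fx=1.9,fy=1.9,interpolation=cv2.INTER_CUBIC);B=cv2.resize(b[80:290,210:410],None,fx=1.9,fy=1.9,interpolation=cv2.INTER_CUBIC)
cv2.imwrite('pics/b3.png',np.hstack([A,B])[...,::-1]); print(env.get_obs()['force'])
c='scene';im,d=env.read_camera(c)
hsv=cv2.cvtColor(im,cv2.COLOR_RGB2HSV)
v,u=np.mgrid[:384,:512]; P=world(c,np.c_[u.ravel(),v.ravel()],d.ravel()).reshape(384,512,3)
m=(d>0)&(hsv[...,0]>50)&(hsv[...,0]<75)&(hsv[...,1]>150)&(np.abs(P[...,2]-.008)<.006)&(np.abs(P[...,1])<.12)
print(cv2.minAreaRect((P[m][:,:2]*1000).astype(np.float32)))
for x in (.42,.46,.5): q=P[m&(np.abs(P[...,0]-x)<.012)]; print(x,q[:,1].max(),q[:,1].min())
E
```

```text
[-0.50578214 -0.14313975 -1.53595777]
((537.478515625, -3.960968017578125), (160.1796875, 357.4524841308594), 89.94495391845703)
0.42 0.07483760737474882 -0.009424147785007442
0.46 0.07487184140013958 -0.05398782526054169
0.5 0.07545014792490684 -0.08287026207675108
```

View pics/b3.png

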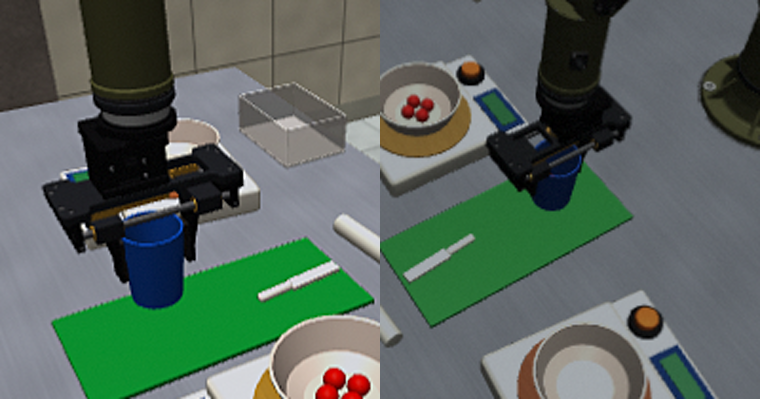

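Emit:
move_arm:
  steps:
    - [[0, 0, 0.03], 0]
    - [[0, 0, 0.044], 0]
    - [[0, 0, 0.046], 0]
    - [[0, 0, 0.046], 0]

```text
time_s: 10.48
tool_pos: [0.4646, 0.0006, 0.0202]
tool_rot: [-179.9, -0.0, 90.0]
force: [0.1, 0.5, -0.8]
grip_width: 0.0684
```

Emit:
move_arm:
  steps:
    - [[0, 0, 0], 0]
    - [[0, 0, 0], 0]
    - [[0, 0, -0.008], 0]
    - [[0, 0, -0.016], 0]
    - [[0, 0, -0.016], 0]
  hand: -0.8

```text
time_s: 11.1
tool_pos: [0.4661, 0.0003, 0.0378]
tool_rot: [179.9, 0.0, 90.0]
force: [1.0, 2.0, -1.1]
grip_width: 0.0777
```

Emit:
move_arm:
  steps:
    - [[0, 0, 0], 0]
    - [[0, 0, 0], 0]
    - [[0, 0, 0], 0]
    - [[0, 0, -0.01], 0]
    - [[0, 0, -0.03], 0]
    - [[0.06, 0, -0.03], 0]
    - [[0.12, 0, -0.03], 0]
    - [[0.135, 0, -0.03], 0]
    - [[0.135, 0, -0.03], 0]
  hand: 1
  squeeze: 20

```text
time_s: 12.22
tool_pos: [0.4651, 0.1369, 0.0671]
tool_rot: [180.0, -0.0, 90.2]
force: [-0.7, -0.0, -1.9]
grip_width: 0.0681
```

```bash
cat > look.py <<'E'
import sys
from h import *
a,d=env.read_camera('side'); b,e=env.read_camera('scene')
for c,im,dd in (('side',a,d),('scene',b,e)):
    hsv=cv2.cvtColor(im,cv2.COLOR_RGB2HSV)
    v,u=np.mgrid[:384,:512]; P=world(c,np.c_[u.ravel(),v.ravel()],dd.ravel()).reshape(384,512,3)
    m=(dd>0)&(hsv[...,0]>105)&(hsv[...,0]<125)&(hsv[...,1]>170)&(P[...,0]>.36)&(P[...,0]<.72)&(np.abs(P[...,1])<.45)&(P[...,2]>0)
    n,l,st,_=cv2.connectedComponentsWithStats(m.astype(np.uint8))
    if n>1:
        Q=P[l==1+st[1:,4].argmax()]; print(c,'cup blue',len(Q),'min',np.percentile(Q,1,axis=0).round(3),'max',np.percentile(Q,99,axis=0).round(3))
    h=(hsv[...,1]>180)&((hsv[...,0]<4)|(hsv[...,0]>175))&(hsv[...,2]>90)&(dd>0)
    n,l,st,_=cv2.connectedComponentsWithStats(h.astype(np.uint8))
    for i in range(1,n):
        q=np.median(P[l==i],0)
        if st[i,4]>4 and .3<q[0]<.75 and abs(q[1])<.45: print(c,'red',st[i,4],q.round(3))
s=env.get_obs(); print(s['time_s'],s['tool_pos'].round(4),s['force'].round(1),s['grip_width'])
if len(sys.argv)>1:
    x,y=map(int,sys.argv[2:4]); X,Y=map(int,sys.argv[4:6])
    f=lambda i,x,y:cv2.resize(i[y:y+210,x:x+200],None,fx=1.9,fy=1.9,interpolation=cv2.INTER_CUBIC)
    cv2.imwrite(sys.argv[1],np.hstack([f(a,x,y),f(b,X,Y)])[...,::-1])
E
python3 look.py
```

```text
side cup blue 1121 min [0.432 0.104 0.04 ] max [0.497 0.172 0.13 ]
side red 187 [ 0.541 -0.234  0.078]
side red 193 [ 0.557 -0.252  0.078]
scene cup blue 393 min [0.436 0.125 0.042] max [0.502 0.171 0.168]
scene red 40 [ 0.567 -0.243  0.079]
scene red 41 [ 0.551 -0.226  0.079]
12.325 [0.4653 0.1342 0.0667] [ 0.   0.1 -1.5] 0.06848715915055843
```

Emit:
move_arm:
  steps:
    - [[0, 0, 0.02], 0]
    - [[0, 0, 0.034], 0]
    - [[0, 0, 0.036], 0]
    - [[-0.015, 0, 0.036], 0]
    - [[-0.025, 0, 0.035], 0]
    - [[-0.04, 0, 0.033], 0]
    - [[-0.055, 0, 0.031], 0]
    - [[-0.07, 0, 0.034], 0]
    - [[-0.085, 0, 0.037], 0]
    - [[-0.085, 0, 0.037], 0]
  squeeze: 15

```text
time_s: 13.58
tool_pos: [0.4655, 0.0491, 0.0298]
tool_rot: [180.0, 0.0, 89.9]
force: [-0.4, 1.4, 0.9]
grip_width: 0.0684
```

```bash
python3 look.py pics/b4.png 100 80 220 100
```

```text
side cup blue 622 min [0.432 0.024 0.009] max [0.499 0.12  0.1  ]
side red 49 [0.474 0.098 0.045]
side red 24 [0.455 0.096 0.046]
side red 26 [0.47  0.069 0.046]
side red 185 [ 0.542 -0.234  0.078]
side red 191 [ 0.556 -0.253  0.078]
scene cup blue 650 min [0.437 0.045 0.029] max [0.5   0.123 0.111]
scene red 41 [ 0.567 -0.243  0.079]
scene red 42 [ 0.551 -0.227  0.079]
13.675 [0.4651 0.0505 0.0297] [ 0.7  0.2 -0.5] 0.06819472076321492
```

View pics/b4.png

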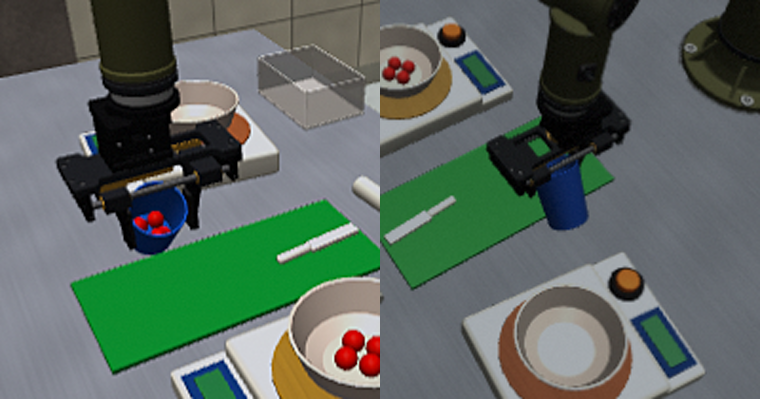

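Emit:
move_arm:
  steps:
    - [[-0.012, 0, 0.007], 0]
    - [[-0.0245, 0, 0.016], 0]
    - [[-0.03, 0, 0.024], 0]
    - [[-0.035, 0, 0.033], 0]
    - [[-0.0355, 0, 0.037], 0]
    - [[-0.0355, 0, 0.037], 0]

```text
time_s: 14.42
tool_pos: [0.465, 0.0152, -0.0076]
tool_rot: [-180.0, -0.0, 90.0]
force: [0.3, -0.4, 1.3]
grip_width: 0.0682
```

```bash
python3 look.py pics/b5.png 100 80 220 100
```

```text
side cup blue 475 min [ 0.404 -0.241  0.034] max [ 0.448 -0.154  0.039]
side red 8 [0.476 0.082 0.037]
side red 51 [0.467 0.061 0.03 ]
side red 187 [ 0.542 -0.234  0.078]
side red 193 [ 0.557 -0.252  0.078]
scene cup blue 654 min [0.445 0.035 0.019] max [0.503 0.108 0.082]
scene red 40 [ 0.565 -0.244  0.08 ]
scene red 41 [ 0.551 -0.226  0.078]
14.525 [ 0.4651  0.0154 -0.0073] [-0.4  0.4 -0. ] 0.06730686178816943
```

View pics/b5.png

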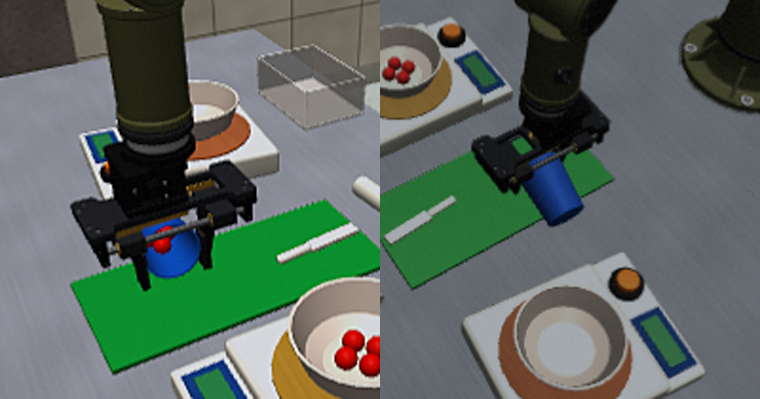

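Emit:
move_arm:
  steps:
    - [[-0.001, 0, 0.003], 0]
    - [[-0.001, 0, 0.005], 0]
    - [[-0.001, 0, 0.005], 0]

```text
time_s: 14.9
tool_pos: [0.4653, 0.0137, -0.0122]
tool_rot: [180.0, 0.0, 90.0]
force: [-0.4, -0.9, 2.2]
grip_width: 0.0678
```

Emit:
move_arm:
  steps:
    - [[0, 0, 0], 0]
    - [[0, 0, 0], 0]
    - [[0, 0, -0.01], 0]
    - [[0, 0, -0.025], 0]
    - [[0, 0, -0.04], 0]
    - [[0, 0, -0.04], 0]
  squeeze: 55

```text
time_s: 15.65
tool_pos: [0.4666, 0.0137, 0.0294]
tool_rot: [179.8, 0.1, 90.0]
force: [-0.3, -0.5, -1.1]
grip_width: 0.0668
```

```bash
cat > tilt.py <<'E'
from h import *
from scipy.optimize import least_squares
def cup(c):
    im,d=env.read_camera(c); s=env.get_obs(); t=s['tool_pos']; hsv=cv2.cvtColor(im,cv2.COLOR_RGB2HSV)
    v,u=np.mgrid[:384,:512]; P=world(c,np.c_[u.ravel(),v.ravel()],d.ravel()).reshape(384,512,3)
    m=(d>0)&(hsv[...,0]>105)&(hsv[...,0]<125)&(hsv[...,1]>150)&(np.linalg.norm(P-(t+[0,0,.06]),axis=2)<.13)
    Q=P[cv2.erode(m.astype(np.uint8),np.ones((3,3)))>0]; return Q,t
Q=[];
for c in ('scene','side'):
    q,t=cup(c); Q.append(q); print(c,len(q),q.min(0).round(3),q.max(0).round(3))
q=Q[0]
# fit: foot centre (y,z), tilt a in the y-z plane; outer cone + foot disc + inner cone
def res(p,full=False):
    x0,y0,z0,a=p; ax=np.array([0,-np.sin(a),np.cos(a)])
    r=q-[x0,y0,z0]; h=r@ax; rho=np.linalg.norm(r-h[:,None]*ax,axis=1)
    e=np.stack([rho-(.029+.006*h/.09), np.where(rho<.03,h,1)]); e[0]+=np.where(h<-.002,h,0)
    k=np.abs(e).argmin(0); return np.take_along_axis(e,k[None],0)[0]
best=min((least_squares(res,[t[0],t[1]+.09*np.sin(a),t[2]+.063-.09*np.cos(a),a],loss='soft_l1',f_scale=.002) for a in np.radians([20,50,70,85,95])),key=lambda r:r.cost)
print('foot',best.x[:3].round(4),'tilt',np.degrees(best.x[3]).round(1),'rms',np.sqrt((best.fun**2).mean()).round(4)); 
s=env.get_obs();print(s['time_s'],t,s['grip_width'],s['force'])
E
python3 tilt.py
```

```text
scene 562 [0.449 0.035 0.063] [0.503 0.108 0.12 ]
side 397 [0.437 0.009 0.052] [0.499 0.075 0.123]
foot [0.4716 0.1016 0.0749] tilt 81.5 rms 0.0018
15.75 [0.46524213 0.01363235 0.02799937] 0.06706741872665349 [ 0.85625576 -0.36835931 -1.78963024]
```

Emit:
move_arm:
  steps:
    - [[0.002, 0, -0.012], 0]
    - [[0.008, 0, -0.03], 0]
    - [[0.018, 0, -0.05], 0]
    - [[0.03, 0.008, -0.07], 0]
    - [[0.042, 0.02, -0.083], 0]
    - [[0.054, 0.032, -0.0875], 0]
    - [[0.066, 0.044, -0.0875], 0]
    - [[0.078, 0.056, -0.0875], 0]
    - [[0.09, 0.068, -0.0875], 0]
    - [[0.102, 0.08, -0.0875], 0]
    - [[0.115, 0.092, -0.0875], 0]
    - [[0.128, 0.104, -0.0875], 0]
    - [[0.141, 0.116, -0.0875], 0]
    - [[0.154, 0.127, -0.0875], 0]
    - [[0.167, 0.134, -0.0875], 0]
    - [[0.18, 0.1385, -0.0875], 0]
    - [[0.193, 0.1385, -0.0875], 0]
    - [[0.206, 0.1385, -0.0875], 0]
    - [[0.218, 0.1385, -0.0875], 0]
    - [[0.228, 0.1385, -0.0875], 0]

```text
time_s: 18.25
tool_pos: [0.6035, 0.2428, 0.1153]
tool_rot: [180.0, 0.0, 90.0]
force: [-0.1, -0.6, -2.0]
grip_width: 0.0667
```

Emit:
move_arm:
  steps:
    - [[0.01, 0, 0], 0]
    - [[0.02, 0, 0], 0]
    - [[0.03, 0, 0], 0]
    - [[0.038, 0, 0], 0]
    - [[0.043, 0, 0], 0]
    - [[0.043, 0, 0], 0]

```text
time_s: 19.0
tool_pos: [0.6035, 0.2853, 0.1152]
tool_rot: [-180.0, -0.0, 90.0]
force: [-0.6, 1.2, -1.5]
grip_width: 0.0669
```

```bash
python3 tilt.py; python3 look.py pics/b6.png 100 40 220 130
```

```text
scene 749 [0.585 0.3   0.169] [0.64  0.376 0.244]
side 188 [0.575 0.28  0.138] [0.637 0.37  0.193]
foot [0.6087 0.3712 0.1612] tilt 82.3 rms 0.0026
19.1 [0.60378535 0.2844645  0.11512714] 0.06661466673292221 [ 0.43361655  0.10105747 -1.36107401]
side cup blue 480 min [ 0.404 -0.241  0.034] max [ 0.448 -0.154  0.039]
side red 16 [0.618 0.351 0.177]
side red 70 [0.606 0.346 0.157]
side red 183 [ 0.542 -0.234  0.078]
side red 193 [ 0.556 -0.252  0.078]
scene cup blue 940 min [0.586 0.312 0.166] max [0.642 0.376 0.224]
scene red 43 [ 0.567 -0.241  0.078]
scene red 44 [ 0.551 -0.225  0.079]
19.2 [0.6039 0.2843 0.1152] [ 0.7 -0.1 -1.7] 0.06652722387911257
```

View pics/b6.png

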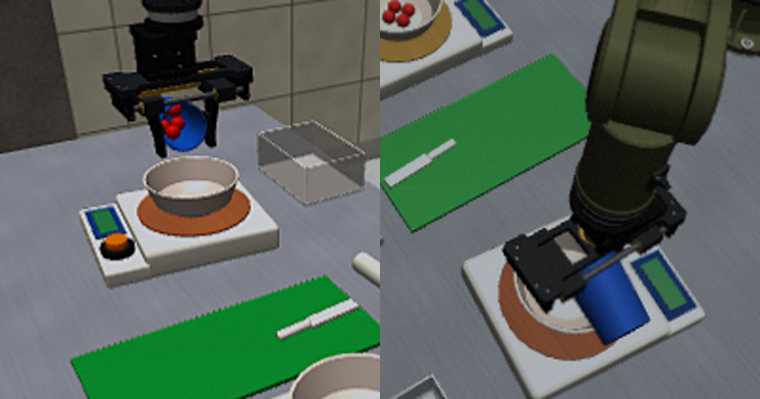

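Emit:
move_arm:
  steps:
    - [[0, 0, 0.01], 0]
    - [[0, 0, 0.02], 0]
    - [[0, 0, 0.027], 0]
    - [[0, 0, 0.031], 0]
    - [[0, 0, 0.034], 0]
    - [[0, 0, 0.034], 0]

```text
time_s: 19.95
tool_pos: [0.6038, 0.2858, 0.0818]
tool_rot: [179.9, -0.1, 90.0]
force: [-0.7, 0.2, 2.5]
grip_width: 0.0669
```

Emit:
move_arm:
  steps:
    - [[0, 0, 0.002], 0]
    - [[0, 0, 0.004], 0]
    - [[0, 0, 0.006], 0]
    - [[0, 0, 0.006], 0]
  squeeze: 18

```text
time_s: 20.45
tool_pos: [0.6036, 0.2847, 0.0749]
tool_rot: [-180.0, 0.0, 90.0]
force: [0.2, -0.7, 1.4]
grip_width: 0.0678
```

```bash
python3 tilt.py; python3 look.py
```

```text
scene 725 [0.587 0.299 0.136] [0.641 0.376 0.202]
side 239 [0.583 0.282 0.102] [0.639 0.361 0.166]
foot [0.6103 0.374  0.1315] tilt 89.8 rms 0.0025
20.55 [0.60371361 0.28482265 0.07519115] 0.06777655379980466 [ 1.34802795 -0.51094306  1.33948798]
side cup blue 475 min [ 0.404 -0.241  0.034] max [ 0.448 -0.154  0.038]
side red 65 [0.608 0.346 0.123]
side red 183 [ 0.541 -0.234  0.078]
side red 192 [ 0.556 -0.252  0.078]
scene cup blue 887 min [0.584 0.314 0.128] max [0.642 0.376 0.184]
scene red 43 [ 0.566 -0.243  0.078]
scene red 43 [ 0.551 -0.226  0.078]
20.65 [0.6037 0.2849 0.0752] [0.4 0.4 2.5] 0.06757256850754388
```

Emit:
move_arm:
  steps:
    - [[-0.002, 0, 0.003], 0]
    - [[-0.004, 0, 0.006], 0]
    - [[-0.005, 0, 0.009], 0]
    - [[-0.005, 0, 0.009], 0]
    - [[-0.005, 0, 0.009], 0]

```text
time_s: 21.28
tool_pos: [0.6036, 0.2796, 0.0661]
tool_rot: [-180.0, 0.0, 90.0]
force: [0.3, -0.4, 0.4]
grip_width: 0.0677
```

```bash
python3 tilt.py; python3 look.py pics/b7.png 100 40 220 130
```

```text
scene 757 [0.586 0.279 0.121] [0.642 0.371 0.195]
side 195 [0.573 0.274 0.096] [0.639 0.369 0.161]
foot [0.611  0.3683 0.1369] tilt 100.1 rms 0.0024
21.375 [0.60371981 0.27959235 0.06619759] 0.0677436607376141 [ 0.11834158 -1.46402097  1.37079369]
side cup blue 479 min [ 0.404 -0.241  0.034] max [ 0.448 -0.154  0.038]
side red 28 [0.59  0.285 0.115]
side red 28 [0.605 0.272 0.108]
side red 13 [0.591 0.261 0.095]
side red 182 [ 0.542 -0.234  0.078]
side red 193 [ 0.556 -0.252  0.078]
scene cup blue 892 min [0.584 0.309 0.121] max [0.644 0.371 0.176]
scene red 43 [ 0.567 -0.241  0.079]
scene red 43 [ 0.551 -0.224  0.078]
scene red 42 [0.597 0.245 0.085]
21.475 [0.6037 0.2796 0.0662] [-0.6 -1.6  1.9] 0.06797208979520322
```

Emit:
move_arm:
  steps:
    - [[0, 0, 0], 0]
    - [[0, 0, 0], 0]
    - [[0, 0, 0], 0]
    - [[0, 0, -0.005], 0]
    - [[0, 0, -0.012], 0]
    - [[0, 0, -0.02], 0]
    - [[0, 0, -0.03], 0]
    - [[0, 0, -0.03], 0]
  squeeze: 50

```text
time_s: 22.48
tool_pos: [0.6043, 0.2804, 0.0976]
tool_rot: [179.9, -0.0, 90.0]
force: [0.6, 0.1, -0.6]
grip_width: 0.0667
```

```bash
python3 tilt.py; python3 look.py pics/b8.png 100 40 220 130
```

```text
scene 755 [0.585 0.281 0.15 ] [0.646 0.372 0.219]
side 370 [0.575 0.274 0.123] [0.639 0.369 0.191]
foot [0.611  0.3694 0.1649] tilt 97.8 rms 0.0021
22.575 [0.60369955 0.27987733 0.0963343 ] 0.06682686499666092 [-0.43540534  0.13011885 -0.52675391]
side cup blue 476 min [0.566 0.248 0.123] max [0.638 0.368 0.197]
side red 71 [0.601 0.29  0.078]
side red 182 [ 0.542 -0.233  0.078]
side red 194 [ 0.557 -0.252  0.078]
scene cup blue 955 min [0.583 0.309 0.143] max [0.644 0.372 0.205]
scene red 44 [ 0.567 -0.243  0.079]
scene red 43 [ 0.551 -0.225  0.078]
scene red 49 [0.625 0.298 0.078]
22.675 [0.6034 0.2797 0.0958] [ 0.1 -0.6 -0.2] 0.0671285998855646
```

View pics/b8.png

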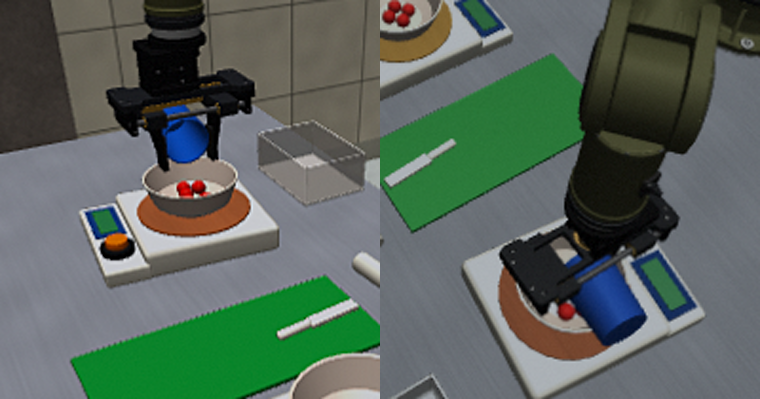

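Emit:
move_arm:
  steps:
    - [[0, 0, -0.02], 0]
    - [[0, 0, -0.045], 0]
    - [[-0.03, -0.015, -0.05], 0]
    - [[-0.07, -0.04, -0.05], 0]
    - [[-0.11, -0.065, -0.05], 0]
    - [[-0.15, -0.09, -0.05], 0]
    - [[-0.19, -0.115, -0.05], 0]
    - [[-0.23, -0.135, -0.03], 0]
    - [[-0.24, -0.139, -0.01], 0]
    - [[-0.24, -0.139, 0], 0]
    - [[-0.24, -0.139, 0], 0]

```text
time_s: 24.05
tool_pos: [0.4649, 0.0411, 0.0966]
tool_rot: [180.0, -0.0, 90.1]
force: [0.2, 0.1, 0.5]
grip_width: 0.067
```

Emit:
move_arm:
  steps:
    - [[0, 0, 0], 0]
    - [[0, 0, 0], 0]
    - [[0, 0, 0], 0]
    - [[0, 0, 0], 0]
  squeeze: 3

```text
time_s: 24.55
tool_pos: [0.4648, 0.04, 0.0963]
tool_rot: [180.0, -0.0, 90.0]
force: [-1.3, 0.3, -1.2]
grip_width: 0.0674
```

```bash
python3 tilt.py; python3 look.py
```

```text
scene 254 [0.433 0.012 0.067] [0.5   0.074 0.152]
side 1092 [ 0.433 -0.016  0.082] [0.492 0.035 0.169]
foot [0.4678 0.0078 0.0771] tilt -26.9 rms 0.0011
24.65 [0.46469488 0.03992416 0.09628073] 0.06744149635522864 [ 0.7920986  -0.34768148 -0.16661742]
side cup blue 1271 min [ 0.433 -0.016  0.084] max [0.493 0.068 0.167]
side red 185 [ 0.541 -0.235  0.078]
side red 193 [ 0.556 -0.252  0.078]
scene cup blue 363 min [0.434 0.011 0.068] max [0.507 0.078 0.196]
scene red 41 [ 0.566 -0.244  0.079]
scene red 42 [ 0.55  -0.226  0.078]
scene red 39 [0.595 0.262 0.079]
scene red 41 [0.62  0.256 0.078]
scene red 40 [0.599 0.284 0.078]
scene red 45 [0.605 0.305 0.079]
scene red 47 [0.625 0.298 0.079]
24.75 [0.4646 0.0399 0.0962] [ 0.2 -0.4 -0.7] 0.06751536897662754
```

Emit:
move_arm:
  steps:
    - [[0, 0, 0], 0]
    - [[0, 0, 0], 0]
    - [[0, 0, 0], 0]
    - [[0, 0, 0], 0]
    - [[0, 0, 0], 0]
    - [[0, 0, 0], 0]

```text
time_s: 25.5
tool_pos: [0.4647, 0.0399, 0.0962]
tool_rot: [180.0, 0.0, 90.0]
force: [-0.3, 0.9, -0.9]
grip_width: 0.0673
```

```bash
python3 tilt.py
```

```text
scene 236 [0.433 0.011 0.066] [0.501 0.074 0.15 ]
side 1098 [ 0.433 -0.017  0.081] [0.492 0.035 0.168]
foot [0.4677 0.008  0.0774] tilt -26.8 rms 0.0011
25.6 [0.46465143 0.0398906  0.09622824] 0.0675932259903759 [ 0.10271383 -0.22425994 -1.24930094]
```

Emit:
move_arm:
  steps:
    - [[0, 0, 0.03], 0]
    - [[0, 0, 0.052], 0]
    - [[0, 0, 0.056], 0]
    - [[-0.01, 0, 0.057], 0]
    - [[-0.02, 0, 0.058], 0]
    - [[-0.03, 0, 0.058], 0]
    - [[-0.04, 0, 0.0585], 0]
    - [[-0.05, 0, 0.059], 0]
    - [[-0.05, 0, 0.059], 0]

```text
time_s: 26.72
tool_pos: [0.4645, -0.0113, 0.0371]
tool_rot: [-180.0, 0.0, 89.9]
force: [-0.7, -0.8, 2.2]
grip_width: 0.0679
```

```bash
python3 tilt.py
```

```text
scene 346 [ 0.433 -0.036  0.016] [0.5   0.032 0.102]
side 1042 [ 0.433 -0.042  0.019] [0.496 0.032 0.109]
foot [ 0.4671 -0.0125  0.0187] tilt -7.0 rms 0.0014
26.825 [ 0.46458903 -0.01014853  0.03734445] 0.06835289282591599 [-1.56644494  0.40790122  2.53562706]
```

Emit:
move_arm:
  steps:
    - [[-0.006, 0, 0.001], 0]
    - [[-0.01, 0, 0.002], 0]
    - [[-0.01, 0, 0.002], 0]

```text
time_s: 27.2
tool_pos: [0.4646, -0.0204, 0.035]
tool_rot: [-180.0, -0.0, 90.0]
force: [0.5, 0.5, -0.2]
grip_width: 0.0681
```

Emit:
move_arm:
  steps:
    - [[0, 0, 0], 0]
    - [[0, 0, 0], 0]
    - [[0, 0, 0], 0]
    - [[0, 0, 0], 0]
    - [[0, 0, -0.02], 0]
    - [[0, 0, -0.06], 0]
    - [[0, 0, -0.11], 0]
    - [[0, 0, -0.15], 0]
    - [[0, 0, -0.15], 0]
  hand: -1

```text
time_s: 28.32
tool_pos: [0.467, -0.0202, 0.1885]
tool_rot: [179.6, 0.1, 90.0]
force: [0.1, -0.1, -0.3]
grip_width: 0.087
```

```bash
python3 look.py; python3 m.py | grep -E "bowl|cup"; python3 - <<'E'
from h import *
a,_=env.read_camera('side'); b,_=env.read_camera('scene')
cv2.imwrite('pics/end.png',np.hstack([cv2.resize(x,(400,300)) for x in (a,b)])[...,::-1])
E
```

```text
side cup blue 1376 min [ 0.429 -0.047  0.013] max [0.493 0.02  0.1  ]
side red 75 [0.602 0.289 0.078]
side red 5 [0.611 0.254 0.082]
side red 188 [ 0.541 -0.234  0.078]
side red 194 [ 0.556 -0.252  0.078]
scene cup blue 690 min [ 0.432 -0.045  0.015] max [0.498 0.02  0.1  ]
scene red 40 [ 0.567 -0.243  0.08 ]
scene red 41 [ 0.549 -0.225  0.079]
scene red 38 [0.595 0.262 0.079]
scene red 40 [0.62  0.256 0.079]
scene red 41 [0.6   0.284 0.079]
scene red 46 [0.605 0.306 0.08 ]
scene red 46 [0.625 0.298 0.079]
28.425 [ 0.4645 -0.0202  0.185 ] [0.1 0.2 0.3] 0.08723580715767186
bowl rim 452 (array([0.6038, 0.2725]), np.float64(0.0662))
cup rim 122 (array([ 0.4643, -0.0127]), np.float64(0.0332)) [ 0.43  -0.048  0.093] [0.499 0.022 0.104]
bowl rim 239 (array([0.6017, 0.2713]), np.float64(0.0665))
cup rim 226 (array([ 0.4619, -0.0134]), np.float64(0.0331)) [ 0.428 -0.049  0.093] [0.496 0.023 0.101]
```

View pics/end.png

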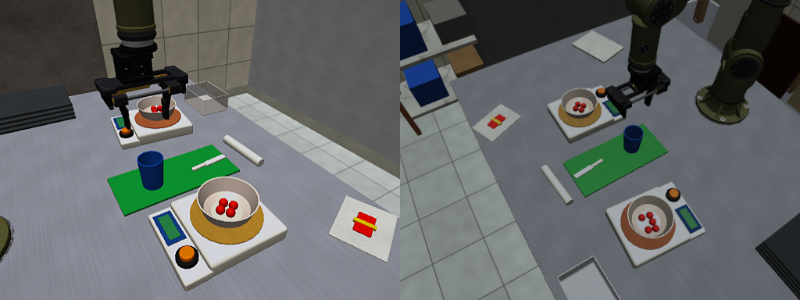

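The pictures show the cup upright on the board and empty, five balls in the left bowl, four in the right, and the gripper clear of everything. I'm handing the job in.

```bash
python3 -c "
from cell import env
print(env.sign_off())"
```

```text
the job is handed in; nothing more can be done
None
```

The job is done and handed in at about 28.5 s on the robot's clock, well inside the 64 s limit.

- **Tare button:** I pressed the left scale's button (the one with the empty bowl) until the force reached about 16 N, with about 5 N needed for full travel. I had no direct reading of its travel.
- **Pouring:** The moves can't tilt the tool, so I pivoted the cup between the jaws, first against the board's edge to about 81°. I carried it over the left bowl and lowered it onto that bowl's rim, which tipped it to about 100°.
- **Standing the cup:** I let the cup swing back under a light grip, dragged it along the board to straighten it, and released it.

**Last checks:**
- The final pictures show five balls in the left bowl and four in the right.
- The cup is upright and empty on the board, with its rim centre at about (0.463, -0.013) m and its rim at board height.
- The left bowl moved about 1–2 mm. I saw no movement of the right bowl, knife or pin, but I only judged those by eye.
- The gripper is open and clear of everything.

**What disagreed:**
- **Fingertip height:** The fingertips were about 33 mm higher than the stated tool geometry says, in both the closed and open positions. I corrected for this from the side camera.
- **Cup regrip:** My first attempt to regrip the cup higher failed because I set the hand value wrong, so I redid it.

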